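# Hang a glass carrier on the drying rail and slide it under the hood

### The arm

A 7-joint arm with a two-finger parallel gripper is mounted at the origin on the work surface. World frame = base frame: x ahead of the robot, y to its left, z up, the work surface at z = 0. Lengths are in mm, angles in rad, forces in N, time in s.
With the tool pointing down it reaches from about 400 to 875 mm from the base axis. Payload 4.4 kg.
Tool frame: the origin (TCP) lies at the very end of the fingers, on their centre line; the grasp point (between the pads) lies 19 mm behind it; z points along the fingers, y is the line along which they close (so a half turn about z gives the same grasp; the last joint's range is limited). The gripper opens to 85 mm and grips with 20 to 120 N. Pads are 22 mm wide; open, the fingers measure 114 mm over their backs; the gripper's body (76 mm by 85 mm) begins 54 mm behind the grasp point. The pads swing forward as they close: fully open they stand 13 mm farther back than shut.
Start: joints at [-1.306, 0.628, 0.038, 1.517, -0.027, 0.996, -0.02], TCP at [211.096, 614.781, 231.313] pointing down, gripper open.
Joint ranges: [-3.06, 3.06], [-0.37, 2.12], [-1.25, 1.32], [0.18, 2.47], [-1.1, 4.24], [0.23, 1.98], [-2.94, 2.94]. Speed limits (rad/s): [2.57, 2.57, 3.14, 3.14, 3.14, 3.14, 3.14].

### API

Orientations are given as [roll, pitch, yaw] about the fixed x, y, z axes, in that order (R = Rz(yaw) Ry(pitch) Rx(roll)).
In Python, from cell import ctrl gives the robot as it stands.
- The arm moves only by the tool step_arm, never from a script. Its argument "series" is a list that holds one entry, the list of rows, each a list of 7 numbers: the turn, a rotation vector about the tool's x, y, z as a fraction of full scale, then the shift along the tool's x, y, z as a fraction of full scale, then the closure, from 0 (fully open) to 1 (shut). In form: [[[ax, ay, az, tx, ty, tz, gripper], ...]]. A call has 1 to 12 rows; each row shifts and turns the commanded pose from where the row before left it, along the tool's axes as they then stand; what a row does not reach is not made up. Full scale, the value 1, is 150 mm for a shift and 45 degrees for a turn. A row lasts 1/10 s, in which the tool goes at most 50 mm and 8.59 degrees, less where a joint would pass 70% of its speed; a pose out of reach is approached as far as the arm can. A call with a number of a shift or a turn outside -1 to 1 is refused whole. A call with a gripper value outside its range is refused whole. The fingers move at their own pace and stop on an object; the grip force is fixed at half the most. Time passes only in rows, so rows that do not move let the fingers close. It gives the time, the measured TCP pose, the force, the opening and the grip force at its end, in the units of the state.
- ctrl.read_state(): the state, without advancing time (a new reading comes with each control period).
- ctrl.get_image(name): name is "side" or "top"; returns a dict with "img" (480x640x3 uint8, red, green, blue), "fx", "fy", "cx", "cy" (pixels), "R" (3x3) and "t" (3): a world point X has camera coordinates R X + t. Camera axes: x right, y down, z forward; pixel columns grow to the right and rows downward; lengths in mm; the calibration is good to about 2 mm. A picture is of the moment at which its call begins. There is no depth.
- ctrl.finish_job(): hands the job in; it is judged then, once.
Trained networks look in a picture, given as the dict that the camera call returned (one of the last four; its "shot" number tells which), for a name from the list of things; names that differ only in an ending like _2 or _b are one class to them, and where a whole thing is asked for, a point or a joint stands for the part that bears it (a point fixed in the world has none). Each returns a list of dicts, best first, with "score" (0 to 1); they miss things now and then, are a little off and sometimes report something else, mostly with a low value. They report only what shows in the picture. A call takes as long as a camera call. They do not tell look-alikes from the thing itself.
- ctrl.recognise(picture, thing): "centre" ([column, row] in pixels, amid what is visible of it).
The state is a dict: "clock": time; "qpos": joint angles; "qd": joint speeds; "tau": joint torques, N m; "eef_pos": TCP position; "tool_rot": TCP orientation; "force": force on the tool from outside, world axes, zero at the start; "torque": the same for the moment, N m; "width": finger opening in mm; "gripper_force": force on a finger pad.
Only numpy, scipy, OpenCV 4.12 (cv2) and the standard library are available. Lean on these libraries where they do the work, as an engineer would, in place of code of your own. Each camera call takes 0.05 s, during which the arm holds its last target. There are 200 camera calls.

### The job

Lift the steel glass carrier out of the wooden crate (only its hook can be reached there), stand it on the black rubber mat and let go; then take it again so that its hook is free (its wooden handle tab is meant for this) and hook it over the open part of the drying rail. Slide it along the rail in under the green hood until its hook is right below the pointer on the roof, and leave it hanging there at rest. Keep the carrier upright throughout and do not disturb the other things on the bench.

Things in the scene. Friction and masses are not known exactly. Their poses are not given: they have to be found in the camera images.
- carrier: Loose upright steel carrier, about 0.4 kg, starting in the crate; hung, it balances upright. Origin: centre of underside, below the hook; z up, -x towards the handle, y across. Tray x -50 to +65, 80 wide, 17 high, with a fixed lilac glass bulb (64 dia, centre x +30, top z 102). Flat stem (30 wide in y, 5 thick) at x -18.5 rises to the hook. Wooden handle tab at the -x end. mm.
- hook (a point): Middle of the underside of the hook's crown, 185 above the carrier's underside; when hung it rests on the bar's top. Axes as the carrier's. The hook is a strap 30 wide in y that arches from the stem towards +x, mouth down: crown top at z 190, outer faces at x -21 and +21, inside 32 wide with 45 degree shoulders; the free lip (+x) ends at z 150 (z above the carrier's underside).
- tab (a point): Middle of the top of the carrier's wooden handle tab: an upright block 44 long (x -122 to -78), 12 thick in y, from z 3 to z 62 in the carrier's frame. The point is at x -100, y 0, z 62.
- crate: Fixed open wooden crate 239 (x) by 124 (y) by 85 high, walls and floor 12. Origin: centre of underside. The carrier stands on its floor, axes along the crate's, hook near crate x +28. At the -x end blocks (to z 80) form a 30 wide slot about the handle tab, so it cannot be pinched there. Crate and mat stand one on each side of the bench, either way round.
- mat: Fixed black rubber mat 200 (x) by 160 (y) by 4 thick. Origin: centre of its underside.
- rail: Fixed drying rail: round steel bar, 14 dia, along the body's y axis, 500 long, its axis 238 above the bench, on a post (18 dia) at each end (y -250 and +250). Origin on the bench below the bar's middle; +x points away from the robot.
- rail_mid (a point): Middle of the rail bar, on its axis (238 above the bench).
- hood: Fixed green sheet hood over one half of the rail (either half). Flat roof 160 along the rail, from 25 before the bar (-x) to 65 beyond, underside 21 above the bar's top: a hook can slide along beneath but not be put on or off there. Open at both ends and towards the robot; two legs 112 beyond the bar. Origin on the bench below the bar, mid-roof; axes as the rail's.
- pointer: Fixed pointer: dark steel fin 56 (x) by 5 (y) by 34 high on a small foot, standing on the hood's roof, across the rail. Origin: underside of its end nearest the robot; y runs along the rail. Its plane y = 0 marks where the middle of the carrier's hook must stop. It lies up to 25 off mid-roof, either way.
- tumbler: Bystander: empty glass tumbler, 60 dia, 75 high. Origin under its centre.
- wheel: Bystander: grinding wheel lying flat, 90 dia, 24 high. Origin under its centre.
- blank: Bystander: clear glass bulb standing on its foot, 64 dia, 96 high. Origin under its centre.
- brush: Bystander: brush lying on the bench just before the rail.
- spanner: Bystander: steel spanner lying on the bench just before the rail. Origin at its middle.
- oil: Bystander: steel can, 56 dia, 100 high, close in front of the robot. Origin under its centre.
- pot: Bystander: white bowl, 90 dia, 60 high, close in front of the robot, to its left. Origin under its centre.
Not all that is in view belongs to the job. Leave any yellow look-alike of the carrier alone.

How it is judged (in metres and radians):
On the way, in this order (a step that is already met when the one before it is completed fails the run):
1. the carrier stands upright on the rubber mat, let go (z of carrier in the frame of mat between -0.004 and 0.01 m and x of carrier in the frame of mat between -0.1 and 0.1 m and y of carrier in the frame of mat between -0.08 and 0.08 m and angle between carrier's own z axis and vertical below 0.1 rad and contact force between the fingers and carrier below 0.05 N and linear speed of carrier below 0.03 m/s), for 0.2 s.
2. the carrier's hook is over the rail, outside the hood (x of hook in the frame of rail_mid between -0.014 and 0.014 m and z of hook in the frame of rail_mid between 0.003 and 0.022 m and y of hook in the frame of rail_mid between -0.24 and 0.24 m and (y of hook in the frame of pointer below -0.05 m or y of hook in the frame of pointer above 0.05 m)), for 0.1 s.
At the end, for the whole second after the job is handed in: The carrier hangs from the rail by its hook, released, within 0.2 rad of upright and at rest (at most a faint sway), the middle of the hook within 12 mm of the pointer's plane measured along the rail (x of hook in the frame of rail_mid between -0.012 and 0.012 m and z of hook in the frame of rail_mid between 0.002 and 0.013 m and y of hook in the frame of pointer between -0.012 and 0.012 m and contact force between carrier and rail above 1 N and contact force between the fingers and carrier below 0.05 N and angle between carrier's own z axis and vertical below 0.2 rad and linear speed of carrier below 0.06 m/s and angular speed of carrier below 0.5 rad/s); the robot touches nothing.
It fails at once if the carrier is tipped by more than 0.6 rad (angle between carrier's own z axis and vertical above 0.6 rad).
It fails at once if a bystander is moved by more than 40 mm (distance of any of tumbler, wheel, blank, brush, spanner, oil, pot from where it was at the start of the episode above 0.04 m).
It also fails if it takes over 72 s, if anything falls off the work surface, if the arm or the gripper's body presses on something with over 40 N, if the wrist force passes 120 N, or if a joint passes its speed limit or range.

## Working session

There is one attempt and no reset: what is moved stays moved. The work goes in short steps, Python scripts to look and compute and a tool call to move; the robot and the scene stay as the last step left them, time stands still between calls to the robot, and variables do not carry over. Pictures are saved under pics/ and viewed, at most 10 in all, crops included, and the job is handed in when it is done.

Besides the shell and the picture viewer there is one more tool, called after "Call:" as name(argument=value, ...), one argument or row to a line, values as JSON. step_arm: Moves the arm, as the interface text tells. Shift numbers are shares of 150 mm and turn numbers shares of 45 degrees, none past 1 either way. Its arguments: {"type":"object","properties":{"series":{"type":"array","items":{"type":"array","items":{"type":"array","items":{"type":"number","minimum":-1,"maximum":1}}}}},"required":["series"]}

```bash
mkdir -p pics; ls
cat > h.py <<'E'
import numpy as np, cv2
from cell import ctrl
def shot(n,save=None):
    p=ctrl.get_image(n)
    if save: cv2.imwrite('pics/'+save,cv2.cvtColor(p['img'],cv2.COLOR_RGB2BGR))
    return p
def ray(p,uv):
    R=np.array(p['R']);t=np.array(p['t'])
    d=R.T@np.array([(uv[0]-p['cx'])/p['fx'],(uv[1]-p['cy'])/p['fy'],1.])
    return -R.T@t,d
def atz(p,uv,z):
    o,d=ray(p,uv); return o+d*(z-o[2])/d[2]
def proj(p,X):
    c=np.array(p['R'])@np.array(X,float)+np.array(p['t']); return [p['fx']*c[0]/c[2]+p['cx'],p['fy']*c[1]/c[2]+p['cy']]
def tri(ps,uvs):
    A=np.zeros((3,3));b=np.zeros(3)
    for p,u in zip(ps,uvs):
        o,d=ray(p,u);d=d/np.linalg.norm(d);M=np.eye(3)-np.outer(d,d);A+=M;b+=M@o
    return np.linalg.solve(A,b)
E
python3 - <<'E'
from h import *
np.set_printoptions(precision=1,suppress=True)
print(ctrl.read_state())
for n in('top','side'):
    p=shot(n,n+'0.png')
    print(n,p['fx'],-np.array(p['R']).T@np.array(p['t']),np.array(p['R'])[2])
    for k in 'carrier hook tab crate mat rail rail_mid hood pointer tumbler wheel blank brush spanner oil pot'.split():
        try: print(k,[(np.round(r['centre']).tolist(),round(r['score'],2)) for r in ctrl.recognise(p,k)[:3]])
        except Exception as e: print(k,e)
E
```

```text
pics
{'clock': 0.0, 'qpos': array([-1.3,  0.6,  0. ,  1.5, -0. ,  1. , -0. ]), 'qd': array([-0.,  0., -0., -0., -0., -0.,  0.]), 'tau': array([ -0. , -56.3,   1.2, -19.3,   0. ,   0. ,  -0. ]), 'eef_pos': array([210.9, 614.2, 230.4]), 'tool_rot': array([-3.1,  0. ,  2.8]), 'force': array([-0.4,  1.2,  0.6]), 'torque': array([-0.,  0., -0.]), 'gripper_force': 0.0, 'width': 85.02083517498258}
top 551.4941912791251 [ 269.1  -11.6 1541.1] [ 0.1  0.  -1. ]
carrier [([460.0, 222.0], 0.95), ([286.0, 228.0], 0.71), ([438.0, 332.0], 0.59)]
hook [([462.0, 224.0], 0.78), ([435.0, 330.0], 0.71)]
tab [([436.0, 332.0], 0.73), ([252.0, 284.0], 0.71), ([464.0, 221.0], 0.57)]
crate [([464.0, 243.0], 0.64), ([375.0, 149.0], 0.33)]
mat [([190.0, 235.0], 0.74), ([368.0, 156.0], 0.4), ([310.0, 253.0], 0.15)]
rail [([461.0, 222.0], 0.33)]
rail_mid [([287.0, 169.0], 0.59)]
hood [([376.0, 148.0], 0.72)]
pointer [([366.0, 154.0], 0.55), ([281.0, 227.0], 0.31)]
tumbler [([308.0, 248.0], 0.83)]
wheel [([463.0, 241.0], 0.64), ([191.0, 235.0], 0.63)]
blank [([274.0, 248.0], 0.56), ([467.0, 240.0], 0.18)]
brush [([354.0, 221.0], 0.94)]
spanner [([279.0, 228.0], 0.69)]
oil [([334.0, 272.0], 0.75)]
pot [([252.0, 280.0], 0.79)]
side 483.8456317059474 [  27.  -745.9  739.8] [ 0.4  0.7 -0.5]
carrier [([322.0, 439.0], 0.93), ([462.0, 237.0], 0.7), ([496.0, 383.0], 0.64)]
hook [([500.0, 381.0], 0.59)]
tab [([324.0, 445.0], 0.8)]
crate [([472.0, 414.0], 0.59)]
mat [([293.0, 223.0], 0.69)]
rail [([465.0, 236.0], 0.86)]
rail_mid []
hood [([474.0, 226.0], 0.77)]
pointer [([455.0, 188.0], 0.55)]
tumbler [([336.0, 273.0], 0.96)]
wheel [([368.0, 343.0], 0.91)]
blank [([317.0, 255.0], 0.61)]
brush [([396.0, 310.0], 0.63)]
spanner [([352.0, 267.0], 0.71), ([456.0, 189.0], 0.45)]
oil [([332.0, 305.0], 0.77), ([287.0, 223.0], 0.18)]
pot [([276.0, 258.0], 0.96)]
```

View pics/top0.png

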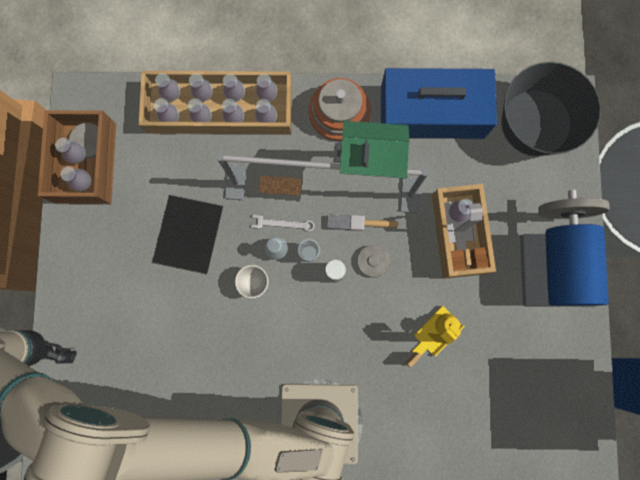

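View pics/side0.png

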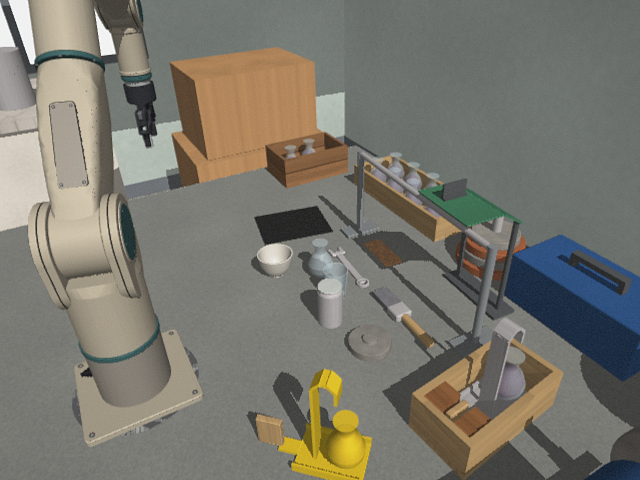

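The top view shows the crate on the right at (464,230), with the carrier's hook at about (470,210) and its tab pointing towards the robot. The mat is on the left at (188,234). The rail runs from (225,160) to (422,178), with the hood over its right half and the pointer at (366,153).

Things that could be taken for the carrier:
- Steel carrier in the crate: top (462,213), side (505,370). This is my choice, since it is steel and stands in the crate.
- Yellow look-alike: top (438,332), side (325,430). Leave it.
- Bulbs in the brown box: top (75,165).

Run:
```python
import cv2,numpy as np
t=cv2.imread('pics/top0.png');s=cv2.imread('pics/side0.png')
def c(im,x,y,w,h,k):return cv2.resize(im[y:y+h,x:x+w],None,fx=k,fy=k,interpolation=cv2.INTER_CUBIC)
a=c(t,430,178,70,105,5) #350x525
b=c(s,400,310,170,165,2.64)
o=np.zeros((560,800,3),np.uint8);o[:525,:350]=a;o[:b.shape[0],351:351+b.shape[1]]=b[:, :449]
cv2.imwrite('pics/c1.png',o)
a=c(t,215,115,220,95,3.6);b=c(s,345,140,190,70,4.2)
o=np.zeros((600,800,3),np.uint8);o[:min(342,a.shape[0])]=a[:342,:800];bb=b[:257,:798];o[343:343+bb.shape[0],:bb.shape[1]]=bb
cv2.imwrite('pics/c2.png',o)
```

```text
Traceback (most recent call last):
ValueError: could not broadcast input array from shape (342,792,3) into shape (342,800,3)
```

View pics/c1.png

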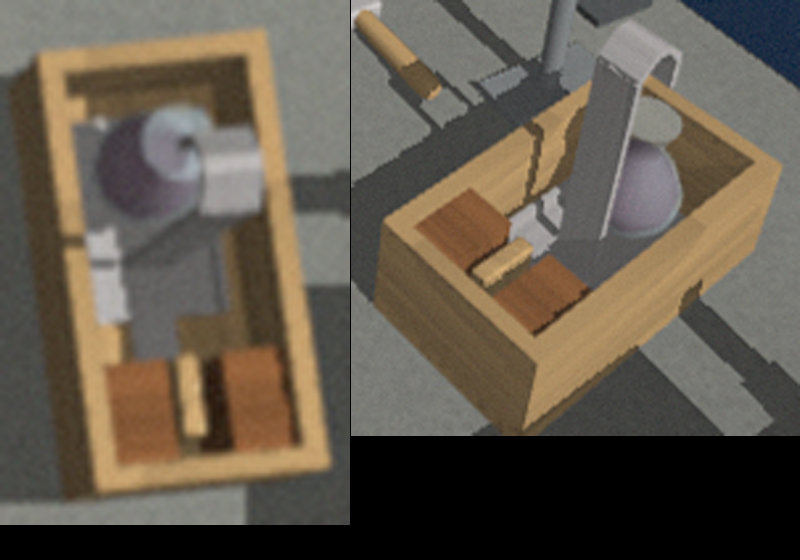

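The crop confirms the steel carrier in the crate. Its hook crown is at top pixel (476,212) and side pixel (509,327), and the tab sits between the brown blocks. Next I'll work out positions and view the rail.

Run:
```python
from h import *
np.set_printoptions(precision=1,suppress=True)
t=cv2.imread('pics/top0.png');s=cv2.imread('pics/side0.png')
def c(im,x,y,w,h,k):return cv2.resize(im[y:y+h,x:x+w],None,fx=k,fy=k,interpolation=cv2.INTER_CUBIC)
o=np.zeros((600,800,3),np.uint8)
for im,y in((c(t,215,120,220,90,3.6),0),(c(s,350,145,185,120,2.2),330)): o[y:y+im.shape[0],:im.shape[1]]=im[:600-y,:800]
cv2.imwrite('pics/c2.png',o)
p=shot('top');q=shot('side')
C=[atz(p,u,85) for u in((438,189),(483,184),(495.6,272),(449,276.4))]
print('crate',np.array(C),'sz',[np.linalg.norm(C[i]-C[i-1]) for i in range(4)],'ctr',np.mean(C,0))
ax=(C[0]+C[1]-C[2]-C[3]);th=np.arctan2(ax[1],ax[0]);print('yaw',th,'hook pred',np.mean(C,0)[:2]+28*np.array([np.cos(th),np.sin(th)]))
print('hook z202',atz(p,(476.4,212),202),atz(q,(509.5,327),202),tri([p,q],[(476.4,212),(509.5,327)]))
g=cv2.cvtColor(p['img'],cv2.COLOR_RGB2GRAY)
m=((g<45)).astype(np.uint8); m=cv2.morphologyEx(m,cv2.MORPH_OPEN,np.ones((3,3)));n,l,st,_=cv2.connectedComponentsWithStats(m)
i=l[235,188];pts=np.argwhere(l==i)[:,::-1].astype(np.float32);bx=cv2.boxPoints(cv2.minAreaRect(pts));print(i,st[i],bx)
M=[atz(p,u,4) for u in bx];print('mat',np.array(M),np.mean(M,0))
for k,z,ut,us in(('oil',100,(336,269),(330,285)),('brush',10,(360,222),None),('spanner',5,(282,223),None),('tumbler',75,(309,249),None),('pot',60,(252,281),None),('blank',96,(276,247),None)):print(k,atz(p,ut,z))
```

```text
crate [[ 632.3 -314.8   85. ]
 [ 647.2 -436.6   85. ]
 [ 408.8 -462.9   85. ]
 [ 395.9 -339.6   85. ]] sz [np.float64(237.68456735828795), np.float64(122.65466452316582), np.float64(239.89954546436954), np.float64(124.01320283983232)] ctr [ 521.  -388.5   85. ]
yaw 0.10720811599091547 hook pred [ 548.9 -385.5]
hook z202 [ 545.8 -384.1  202. ] [ 540.2 -389.2  202. ] [ 546.6 -385.4  196. ]
0 [     0      0    640    480 299743] [[ -0.   0.]
 [639.   0.]
 [639. 479.]
 [  0. 479.]]
mat [[1222.7  972.2    4. ]
 [1235.6 -941.5    4. ]
 [-131.6 -850.5    4. ]
 [-151.   851.1    4. ]] [543.9   7.8   4. ]
oil [411.2 -40.5 100. ]
brush [ 553.8 -109.1   10. ]
spanner [549.9 111.2   5. ]
tumbler [466.9  31.8  75. ]
pot [380.6 184.5  60. ]
blank [468.6 118.6  96. ]
```

View pics/c2.png

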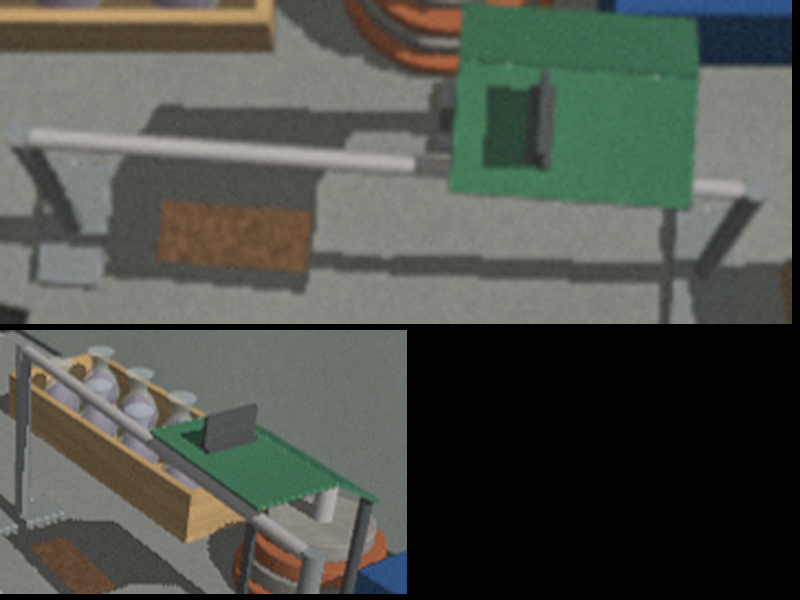

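The crop shows the bar ends at top pixels (221,158) and (425,172), and the fin's top edge runs from (366.8,139) to (366.6,166). The open part of the rail is on the left.

Run:
```python
from h import *
np.set_printoptions(precision=1,suppress=True)
p=shot('top');q=shot('side')
a=atz(p,(221.1,158.3),245);b=atz(p,(424.7,172.2),245);d=a-b;print('rail',a,b,np.linalg.norm(d),'mid',(a+b)/2,'yaw',np.arctan2(-d[0],d[1]))
print('fin top',atz(p,(366.8,139.4),302),atz(p,(366.6,166.5),302),'base',atz(p,(361.5,160),268),'L',atz(p,(365,160),302))
print('roof L/R front',atz(p,(215+452/3.6,120+190/3.6),268),atz(p,(215+690/3.6,120+208/3.6),268))
# side fin: lower near corner / far
f=lambda x,y:(350+x/2.2,145+(y-330)/2.2)
print('side fin base',atz(q,f(205,450),268),atz(q,f(256,433),268),'top',atz(q,f(204,415),302),atz(q,f(256,406),302))
print('side roof',atz(q,f(152,432),268),atz(q,f(257,508),268))
M=np.array([atz(p,u,4) for u in((169,195),(222,205),(207,273),(153,263))]);print('mat',M,M.mean(0))
print(ctrl.read_state()['clock'],ctrl.read_state()['tool_rot'])
```

```text
rail [664.1 243.  245. ] [ 633.7 -250.2  245. ] 494.187377862608 mid [648.9  -3.6 245. ] yaw -0.06173177591781622
fin top [ 695.  -106.2  302. ] [ 630.  -105.7  302. ] base [655.8 -96.1 268. ] L [ 645.5 -102.   302. ]
roof L/R front [624.1 -46.5 268. ] [ 613.2 -203.1  268. ]
side fin base [ 642.6 -102.4  268. ] [ 705.3 -101.6  268. ] top [641.1 -97.3 302. ] [ 693.3 -108.1  302. ]
side roof [623.7 -48.7 268. ] [ 612.3 -203.3  268. ]
mat [[628.3 435.5   4. ]
 [600.5 283.1   4. ]
 [406.  318.5   4. ]
 [432.7 471.4   4. ]] [516.9 377.1   4. ]
1.9 [ 3.1 -0.   2.8]
```

```bash
cat > m.py <<'E'
from h import *
from scipy.spatial.transform import Rotation as Ro
def goal(yaw,tilt=0):  # tool down, x=-carrier x ; tilt>0 leans gripper body towards carrier -x
    return Ro.from_euler('z',np.pi+yaw)*Ro.from_euler('x',np.pi)*Ro.from_euler('y',tilt)
def cur():
    s=ctrl.read_state(); return np.array(s['eef_pos'],float),Ro.from_euler('xyz',s['tool_rot']),s
def turn(R,G): return ((R.inv()*G).as_rotvec()/(np.pi/4)).round(3)
def sh(R,d): return (R.inv().apply(d)/150).round(3)
def show():
    p,R,s=cur(); print('t',round(s['clock'],1),'p',p.round(1),'rpy',np.round(s['tool_rot'],3),'F',np.round(s['force'],1),'w',round(s['width'],1),'gf',round(s['gripper_force'],1)); return p,R
E
python3 - <<'E'
from m import *
p,R=show();G=goal(.107);print('turn',turn(R,G))
for w in((400,330,250),(470,0,260),(480,-300,260),(545,-385,240),(545,-385,173)):
    d=np.array(w)-p;print(w,'shift',sh(G,d),np.linalg.norm(d));p=np.array(w)
E
```

```text
t 1.9 p [211.1 614.8 231.3] rpy [ 3.142 -0.     2.811] F [ 0.4  0.2 -0.5] w 85.4 gf 0.0
turn [ 0.    -0.    -0.557]
(400, 330, 250) shift [-1.049 -2.022 -0.125] 342.2362458493707
(470, 0, 260) shift [-0.229 -2.237 -0.067] 337.4907406137241
(480, -300, 260) shift [ 0.147 -1.996 -0.   ] 300.1666203960727
(545, -385, 240) shift [-0.37  -0.61   0.133] 108.8577052853862
(545, -385, 173) shift [ 0.    -0.     0.447] 67.0
```

Call:
step_arm(
  series=[
    [[0,0,-0.186,0,0,0,0],[0,0,-0.186,0,0,0,0],[0,0,-0.186,0,0,0,0],[0,0,0,-0.117,-0.225,-0.014,0],[0,0,0,-0.117,-0.225,-0.014,0],[0,0,0,-0.117,-0.225,-0.014,0],[0,0,0,-0.117,-0.225,-0.014,0],[0,0,0,-0.117,-0.225,-0.014,0],[0,0,0,-0.117,-0.225,-0.014,0],[0,0,0,-0.117,-0.225,-0.014,0],[0,0,0,-0.117,-0.225,-0.014,0],[0,0,0,-0.117,-0.225,-0.014,0]],
  ],
)

```text
clock: 3.1
eef_pos: [401.5, 328.4, 250.5]
tool_rot: [3.141, 0.001, -3.034]
force: [1.5, 0.0, -0.1]
width: 85.4
gripper_force: 0.0
```

Call:
step_arm(
  series=[
    [[0,0,0,-0.025,-0.249,-0.008,0],[0,0,0,-0.025,-0.249,-0.008,0],[0,0,0,-0.025,-0.249,-0.008,0],[0,0,0,-0.025,-0.249,-0.008,0],[0,0,0,-0.025,-0.249,-0.008,0],[0,0,0,-0.025,-0.249,-0.008,0],[0,0,0,-0.025,-0.249,-0.008,0],[0,0,0,-0.025,-0.249,-0.008,0],[0,0,0,-0.025,-0.249,-0.008,0],[0,0,0,0,0,0,0]],
  ],
)

```text
clock: 4.1
eef_pos: [471.2, -6.8, 261.4]
tool_rot: [-3.138, 0.001, -3.043]
force: [-0.7, 0.4, 0.1]
width: 85.5
gripper_force: 0.0
```

Call:
step_arm(
  series=[
    [[0,0,0,0.018,-0.25,0,0],[0,0,0,0.018,-0.25,0,0],[0,0,0,0.018,-0.25,0,0],[0,0,0,0.018,-0.25,0,0],[0,0,0,0.018,-0.25,0,0],[0,0,0,0.018,-0.25,0,0],[0,0,0,0.018,-0.25,0,0],[0,0,0,0.018,-0.25,0,0],[0,0,0,0,0,0,0]],
  ],
)

```text
clock: 5.0
eef_pos: [480.0, -307.5, 261.0]
tool_rot: [-3.137, -0.0, -3.042]
force: [-1.3, 0.7, -0.1]
width: 85.3
gripper_force: 0.0
```

Call:
step_arm(
  series=[
    [[0,0,0,-0.092,-0.14,0.033,0],[0,0,0,-0.092,-0.14,0.033,0],[0,0,0,-0.092,-0.14,0.033,0],[0,0,0,-0.092,-0.14,0.033,0],[0,0,0,0,0,0,0],[0,0,0,0,0,0,0]],
  ],
)

```text
clock: 5.6
eef_pos: [545.0, -377.9, 240.5]
tool_rot: [3.14, -0.001, -3.034]
force: [-0.2, 0.7, 0.3]
width: 85.4
gripper_force: 0.0
```

Run:
```python
from m import *
p,R=show()
a=shot('top','t1.png');b=shot('side','s1.png')
print(ctrl.recognise(a,'hook')[:2],ctrl.recognise(b,'hook')[:2],proj(a,p),proj(b,p))
def c(im,x,y,w,h,k):return cv2.resize(im[y:y+h,x:x+w],None,fx=k,fy=k,interpolation=cv2.INTER_CUBIC)
o=np.hstack([c(cv2.imread('pics/t1.png'),420,160,100,125,4),c(cv2.imread('pics/s1.png'),440,260,100,125,4)]);cv2.imwrite('pics/c3.png',o)
print(sh(R,np.array([545,-385,p[2]])-p),turn(R,goal(.107)))
```

```text
t 5.6 p [ 545.  -377.9  240.5] rpy [ 3.140e+00 -1.000e-03 -3.034e+00] F [-0.2  0.7  0.3] w 85.4 gf 0.0
[{'centre': [457.4, 221.2], 'score': 0.73}] [{'centre': [324.7, 439.0], 'score': 0.92}, {'centre': [498.2, 380.6], 'score': 0.76}] [np.float64(478.17913890330306), np.float64(209.09119883281232)] [np.float64(510.5466207648518), np.float64(303.1520697819492)]
[ 0.005 -0.047 -0.   ] [ 0.002 -0.001  0.001]
```

View pics/c3.png

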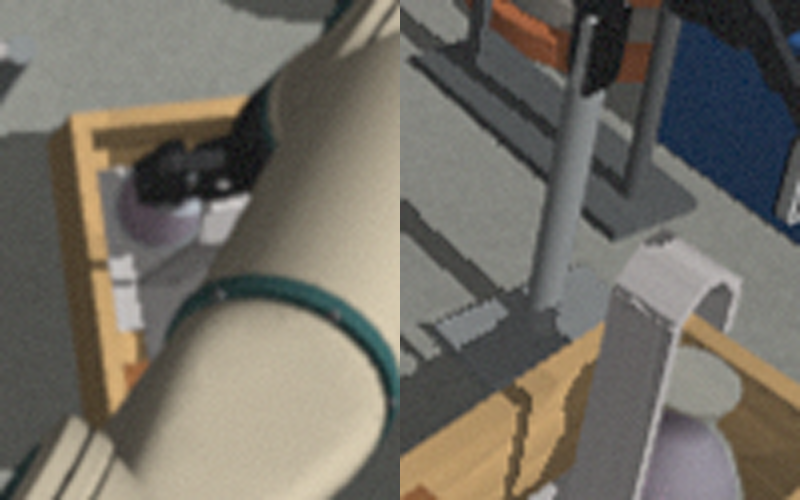

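The side crop shows the two fingers, at side pixels (490,281) and (539,314), straddling the crown at (511,326). I'll correct y by 7 mm, then descend and close.

Call:
step_arm(
  series=[
    [[0,0,0,0,-0.047,0,0],[0,0,0,0,0,0.15,0],[0,0,0,0,0,0.15,0],[0,0,0,0,0,0.15,0],[0,0,0,0,0,0,1],[0,0,0,0,0,0,1],[0,0,0,0,0,0,1],[0,0,0,0,0,0,1],[0,0,0,0,0,0,1],[0,0,0,0,0,0,1],[0,0,0,0,0,0,1]],
  ],
)

```text
clock: 6.9
eef_pos: [546.4, -386.3, 175.4]
tool_rot: [-3.14, 0.002, -3.034]
force: [-0.3, 1.6, 6.6]
width: 28.7
gripper_force: 59.0
```

Call:
step_arm(
  series=[
    [[0,0,0,0,0,-0.05,1],[0,0,0,0,0,-0.1,1],[0,0,0,0,0,-0.13,1],[0,0,0,0,0,-0.13,1],[0,0,0,0,0,-0.13,1],[0,0,0,0,0,-0.13,1],[0,0,0,0,0,-0.13,1],[0,0,0,0,0,-0.13,1],[0,0,0,0,0,-0.13,1],[0,0,0,0,0,-0.13,1],[0,0,0,0,0,-0.08,1],[0,0,0,0,0,0,1]],
  ],
)

```text
clock: 8.1
eef_pos: [546.1, -386.6, 365.7]
tool_rot: [-3.14, 0.002, -3.034]
force: [0.5, -0.7, -4.6]
width: 28.8
gripper_force: 59.7
```

Run:
```python
from m import *
p,R=show()
b=shot('side','s2.png')
cv2.imwrite('pics/c4.png',cv2.resize(cv2.imread('pics/s2.png')[130:430,340:640],None,fx=1.8,fy=1.8))
G=goal(.0);print('turn',turn(R,G))
for w in((470,-250,375),(480,150,375),(520,370,375)):
    d=np.array(w)-p;print(w,'shift',sh(R,d),np.linalg.norm(d));p=np.array(w)
```

```text
t 8.1 p [ 546.1 -386.6  365.7] rpy [-3.140e+00  2.000e-03 -3.034e+00] F [ 0.5 -0.7 -4.6] w 28.8 gf 59.7
turn [-0.002  0.003  0.137]
(470, -250, 375) shift [ 0.407  0.959 -0.065] 156.62145451762973
(480, 150, 375) shift [-0.352  2.644 -0.004] 400.12498047485116
(520, 370, 375) shift [-0.422  1.43  -0.002] 223.60679774997897
```

View pics/c4.png

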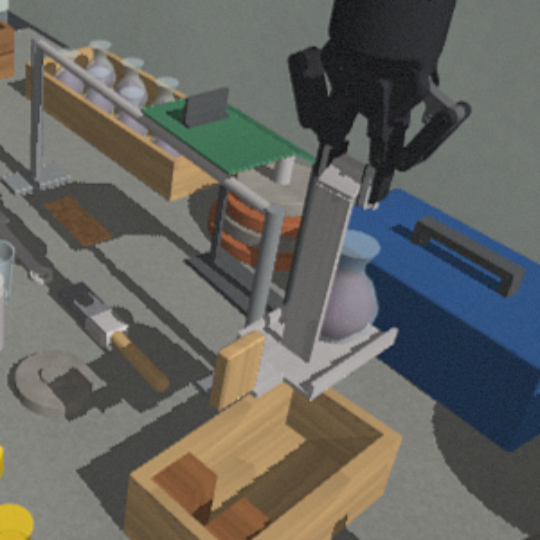

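The carrier hangs upright from the gripper, clear of the crate (side view, carrier around (500,300)). Next I carry it to the mat.

Call:
step_arm(
  series=[
    [[0,0,0,0.04,0.09,-0.01,1],[0,0,0,0.07,0.17,-0.01,1],[0,0,0,0.07,0.17,-0.01,1],[0,0,0,0.07,0.17,-0.01,1],[0,0,0,0.07,0.17,-0.01,1],[0,0,0,0.07,0.17,-0.01,1],[0,0,0,0,0.2,0,1],[0,0,0,-0.03,0.2,0,1],[0,0,0,-0.03,0.2,0,1],[0,0,0,-0.03,0.2,0,1],[0,0,0,-0.03,0.2,0,1],[0,0,0,-0.03,0.2,0,1]],
  ],
)

```text
clock: 9.35
eef_pos: [474.4, -69.5, 372.0]
tool_rot: [3.141, -0.003, -3.034]
force: [0.4, -0.6, -3.8]
width: 29.0
gripper_force: 59.8
```

Call:
step_arm(
  series=[
    [[0,0,0,-0.03,0.2,0,1],[0,0,0,-0.03,0.2,0,1],[0,0,0,-0.03,0.2,0,1],[0,0,0,-0.03,0.2,0,1],[0,0,0,-0.03,0.2,0,1],[0,0,0,-0.03,0.2,0,1],[0,0,0,-0.03,0.2,0,1],[0,0,0,-0.04,0.2,0,1],[0,0,0,-0.05,0.2,0,1],[0,0,0,-0.05,0.2,0,1],[0,0,0,-0.05,0.2,0,1],[0,0,0,-0.05,0.15,0,1]],
  ],
)

```text
clock: 10.55
eef_pos: [503.6, 289.0, 371.6]
tool_rot: [3.141, -0.003, -3.032]
force: [0.6, -0.2, -5.1]
width: 28.4
gripper_force: 59.8
```

Call:
step_arm(
  series=[
    [[0,0,0.1,-0.03,0.15,0,1],[0,0,0.1,-0.03,0.08,0,1],[0,0,0,0,0,0,1],[0,0,0,0,0,0,1]],
  ],
)

```text
clock: 10.95
eef_pos: [510.4, 320.8, 371.9]
tool_rot: [-3.139, -0.002, 3.094]
force: [-0.4, -1.1, -4.4]
width: 28.9
gripper_force: 59.9
```

Run:
```python
from m import *
p,R=show();G=goal(-.06);print('turn',turn(R,G))
d=np.array((530,375,178+4-12+0.))-p;print('shift',sh(G,d))
```

```text
t 10.9 p [510.4 320.8 371.9] rpy [-3.139e+00 -2.000e-03  3.094e+00] F [-0.4 -1.1 -4.4] w 28.9 gf 59.9
turn [-0.004 -0.003  0.015]
shift [-0.109  0.369  1.346]
```

Call:
step_arm(
  series=[
    [[0,0,0.015,-0.04,0.12,0,1],[0,0,0,-0.04,0.12,0,1],[0,0,0,-0.03,0.13,0.1,1],[0,0,0,0,0,0.17,1],[0,0,0,0,0,0.17,1],[0,0,0,0,0,0.17,1],[0,0,0,0,0,0.17,1],[0,0,0,0,0,0.17,1],[0,0,0,0,0,0.17,1],[0,0,0,0,0,0.13,1],[0,0,0,0,0,0.06,1],[0,0,0,0,0,0,1]],
  ],
)

```text
clock: 12.15
eef_pos: [530.2, 374.5, 175.4]
tool_rot: [-3.139, -0.002, 3.08]
force: [-0.8, -0.3, -4.2]
width: 28.6
gripper_force: 60.2
```

Call:
step_arm(
  series=[
    [[0,0,0,0,0,0.02,1],[0,0,0,0,0,0,1]],
  ],
)

```text
clock: 12.35
eef_pos: [531.3, 376.5, 174.7]
tool_rot: [3.14, 0.001, 3.08]
force: [-0.4, 1.7, -3.8]
width: 28.6
gripper_force: 60.1
```

Call:
step_arm(
  series=[
    [[0,0,0,0,0,0.015,1],[0,0,0,0,0,0,1],[0,0,0,0,0,0,1]],
  ],
)

```text
clock: 12.65
eef_pos: [530.6, 376.5, 171.7]
tool_rot: [3.141, 0.0, 3.08]
force: [0.9, 0.4, -3.9]
width: 29.0
gripper_force: 60.1
```

Call:
step_arm(
  series=[
    [[0,0,0,0,0,0.015,1],[0,0,0,0,0,0,1],[0,0,0,0,0,0,1]],
  ],
)

```text
clock: 12.95
eef_pos: [530.5, 376.3, 169.1]
tool_rot: [-3.141, -0.0, 3.08]
force: [0.6, -0.5, -4.3]
width: 28.6
gripper_force: 60.2
```

Call:
step_arm(
  series=[
    [[0,0,0,0,0,0.01,1],[0,0,0,0,0,0,1],[0,0,0,0,0,0,1]],
  ],
)

```text
clock: 13.25
eef_pos: [530.7, 376.4, 167.7]
tool_rot: [3.142, 0.0, 3.08]
force: [-0.1, 0.0, -4.4]
width: 28.6
gripper_force: 60.2
```

Call:
step_arm(
  series=[
    [[0,0,0,0,0,0.01,1],[0,0,0,0,0,0,1],[0,0,0,0,0,0,1]],
  ],
)

```text
clock: 13.55
eef_pos: [530.7, 377.3, 167.4]
tool_rot: [3.14, 0.001, 3.081]
force: [-3.4, 0.7, 6.5]
width: 28.8
gripper_force: 61.1
```

Call:
step_arm(
  series=[
    [[0,0,0,0,0,0,0.3],[0,0,0,0,0,0,0],[0,0,0,0,0,0,0],[0,0,0,0,0,0,0],[0,0,0,0,0,0,0],[0,0,0,0,0,0,0],[0,0,0,0,0,-0.1,0],[0,0,0,0,0,-0.2,0],[0,0,0,0,0,-0.2,0],[0,0,0,0.1,0,-0.2,0],[0,0,0,0.2,0,0,0],[0,0,0,0.2,0,0,0]],
  ],
)

```text
clock: 14.75
eef_pos: [455.7, 381.2, 272.3]
tool_rot: [3.14, 0.002, 3.079]
force: [0.2, 0.7, 0.1]
width: 85.4
gripper_force: 0.0
```

Run:
```python
from m import *
p,R=show()
a=shot('top','t5.png');b=shot('side','s5.png')
print(ctrl.recognise(a,'tab')[:3],ctrl.recognise(b,'tab')[:3],ctrl.recognise(a,'hook')[:3],ctrl.recognise(b,'hook')[:3])
k=goal(-.06);cx=-k.apply([1,0,0])
T=np.array([531,377,4])-100*cx+[0,0,62];print('tab pred',T,proj(a,T),proj(b,T))
def c(im,x,y,w,h,k):return cv2.resize(im[y:y+h,x:x+w],None,fx=k,fy=k,interpolation=cv2.INTER_CUBIC)
o=np.hstack([c(cv2.imread('pics/t5.png'),130,170,110,150,3.6),c(cv2.imread('pics/s5.png'),230,130,110,150,3.6)]);cv2.imwrite('pics/c5.png',o)
```

```text
t 14.8 p [455.7 381.2 272.3] rpy [3.140e+00 2.000e-03 3.079e+00] F [0.2 0.7 0.1] w 85.4 gf 0.0
[{'centre': [183.7, 225.2], 'score': 0.57}] [{'centre': [326.3, 443.6], 'score': 0.86}, {'centre': [290.1, 215.1], 'score': 0.78}] [{'centre': [184.8, 222.3], 'score': 0.98}, {'centre': [437.4, 331.5], 'score': 0.95}, {'centre': [275.0, 250.7], 'score': 0.34}] [{'centre': [324.5, 442.1], 'score': 0.72}, {'centre': [292.5, 213.3], 'score': 0.61}]
tab pred [431.17994601 382.99640065  66.        ] [np.float64(178.60199348535212), np.float64(261.37886717115987)] [np.float64(262.5696475665931), np.float64(211.52188151815676)]
```

View pics/c5.png

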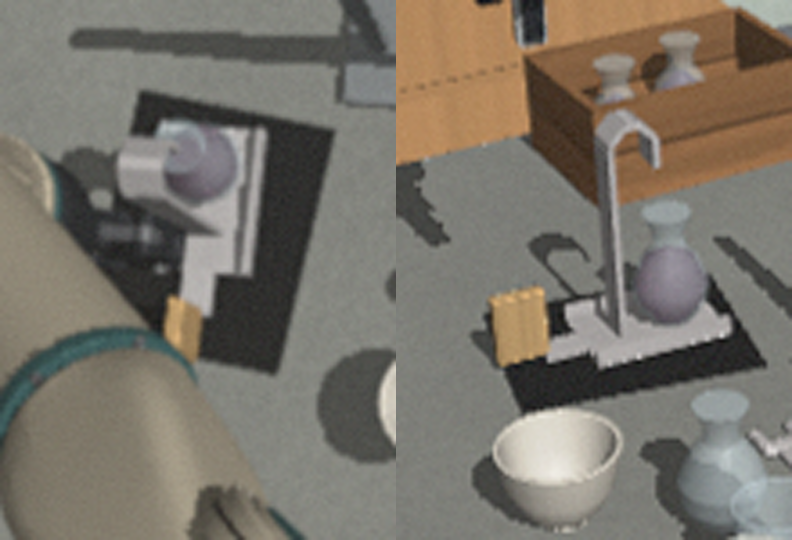

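The carrier stands upright on the mat. The tab is at side pixel (264,211), within 2 px of the prediction. I'll tilt the tool about 15° towards the robot to clear the hood, then descend on the tab.

Run:
```python
from m import *
p,R=show();G=goal(-.062,-.26);print('turn',turn(R,G), 'tri',tri([shot('top'),shot('side')],[(180,262),(264.4,211.4)]))
for w in((440,382,110),(445.5,382,31)):
    d=np.array(w)-p;print(w,'shift',sh(G,d));p=np.array(w)
```

```text
t 15.1 p [456.9 380.6 271.2] rpy [-3.142e+00  1.000e-03  3.079e+00] F [ 0.1 -0.2  0.5] w 85.6 gf 0.0
turn [-0.    -0.33  -0.001] tri [431.8016667  377.60433772  68.48546917]
(440, 382, 110) shift [0.386 0.002 1.009]
(445.5, 382, 31) shift [0.1   0.002 0.518]
```

Call:
step_arm(
  series=[
    [[0,-0.165,0,0,0,0,0],[0,-0.165,0,0,0,0,0],[0,0,0,0.064,0,0.168,0],[0,0,0,0.064,0,0.168,0],[0,0,0,0.064,0,0.168,0],[0,0,0,0.064,0,0.168,0],[0,0,0,0.064,0,0.168,0],[0,0,0,0.064,0,0.168,0],[0,0,0,0,0,0,0],[0,0,0,0,0,0,0]],
  ],
)

```text
clock: 16.15
eef_pos: [439.5, 382.0, 110.2]
tool_rot: [-3.141, 0.259, 3.08]
force: [0.7, -0.0, 1.0]
width: 85.4
gripper_force: 0.0
```

Run:
```python
from m import *
p,R=show();G=goal(-.062,-.26);print('turn',turn(R,G))
print(sh(R,np.array([444.5,381,31])-p))
```

```text
t 16.1 p [439.5 382.  110.2] rpy [-3.141  0.259  3.08 ] F [ 0.7 -0.   1. ] w 85.4 gf 0.0
turn [-0.001 -0.001  0.001]
[ 0.103 -0.004  0.519]
```

Call:
step_arm(
  series=[
    [[0,0,0,0.026,0,0.13,0],[0,0,0,0.026,0,0.13,0],[0,0,0,0.026,0,0.13,0],[0,0,0,0.025,0,0.13,0],[0,0,0,0,0,0,0.5],[0,0,0,0,0,0,0.75],[0,0,0,0,0,0,1],[0,0,0,0,0,0,1],[0,0,0,0,0,0,1],[0,0,0,0,0,0,1],[0,0,0,0,0,0,1],[0,0,0,0,0,0,1]],
  ],
)

```text
clock: 17.35
eef_pos: [444.3, 382.7, 32.1]
tool_rot: [3.14, 0.26, 3.08]
force: [-0.6, 1.4, 5.6]
width: 10.9
gripper_force: 59.4
```

Call:
step_arm(
  series=[
    [[0,0,0,-0.01,0,-0.04,1],[0,0,0,-0.02,0,-0.07,1],[0,0,0,-0.02,0,-0.07,1],[0,0,0,-0.02,0,-0.07,1],[0,0,0,-0.02,0,-0.06,1],[0,0,0,0,0,0,1],[0,0,0,0,0,0,1],[0,0,0,0,0,0,1]],
  ],
)

```text
clock: 18.15
eef_pos: [444.8, 381.3, 79.0]
tool_rot: [-3.141, 0.259, 3.08]
force: [0.9, -0.4, -4.5]
width: 11.0
gripper_force: 58.4
```

Run:
```python
from m import *
p,R=show()
b=shot('side','s6.png')
cv2.imwrite('pics/c6.png',cv2.resize(cv2.imread('pics/s6.png')[90:260,200:400],None,fx=3.5,fy=3.5,interpolation=cv2.INTER_CUBIC))
```

```text
t 18.1 p [444.8 381.3  79. ] rpy [-3.141  0.259  3.08 ] F [ 0.9 -0.4 -4.5] w 11.0 gf 58.4
```

View pics/c6.png

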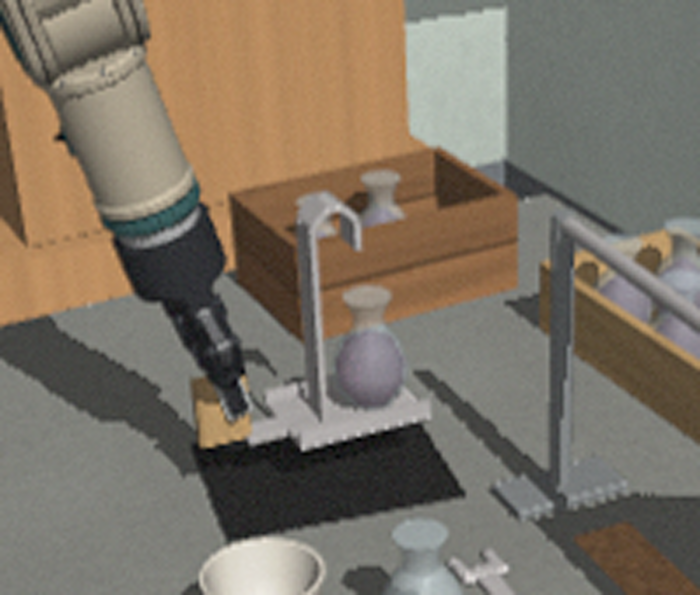

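The carrier is lifted level by the tab (side view, hook crown near (294,148)). I raise it further and move it in front of the open rail.

Run:
```python
from m import *
np.set_printoptions(precision=1,suppress=True)
p,R=show();q=shot('side');print('crown',atz(q,(294.3,148),p[2]+157.5+5),'exp',p+[86.7,-5,162.5])
for w in((444,381,155),(490,85,155)):
    d=np.array(w)-p;print(w,np.round(sh(R,d),3));print((R.inv().apply(d)/150)*1000);p=np.array(w)
```

```text
t 18.2 p [444.7 381.3  78.8] rpy [-3.1  0.3  3.1] F [-0.4  0.9 -5. ] w 11.3 gf 58.4
crown [531.9 362.  241.3] exp [531.4 376.3 241.3]
(444, 381, 155) [-0.1 -0.  -0.5]
[-125.3   -2.6 -492.2]
(490, 85, 155) [-0.4 -2.   0.1]
[ -412.6 -1950.8   110.9]
```

Call:
step_arm(
  series=[
    [[0,0,0,-0.025,0,-0.098,1],[0,0,0,-0.025,0,-0.098,1],[0,0,0,-0.025,0,-0.098,1],[0,0,0,-0.025,0,-0.098,1],[0,0,0,-0.025,0,-0.098,1],[0,0,0,-0.01,-0.05,0,1],[0,0,0,-0.02,-0.1,0,1],[0,0,0,-0.03,-0.15,0.01,1],[0,0,0,-0.03,-0.15,0.01,1],[0,0,0,-0.03,-0.15,0.01,1],[0,0,0,-0.03,-0.15,0.01,1],[0,0,0,-0.03,-0.15,0.01,1]],
  ],
)

```text
clock: 19.45
eef_pos: [463.1, 241.7, 153.6]
tool_rot: [-3.138, 0.257, 3.079]
force: [-0.2, 0.3, -5.2]
width: 11.0
gripper_force: 58.7
```

Call:
step_arm(
  series=[
    [[0,0,0,-0.03,-0.15,0.01,1],[0,0,0,-0.03,-0.15,0.01,1],[0,0,0,-0.03,-0.15,0.01,1],[0,0,0,-0.03,-0.15,0.01,1],[0,0,0,-0.03,-0.15,0.01,1],[0,0,0,-0.03,-0.13,0.01,1],[0,0,0,-0.03,-0.1,0.01,1],[0,0,0,-0.03,-0.07,0,1],[0,0,0,0,0,0,1],[0,0,0,0,0,0,1]],
  ],
)

```text
clock: 20.45
eef_pos: [490.7, 84.7, 153.2]
tool_rot: [-3.141, 0.257, 3.079]
force: [-0.4, 0.1, -4.9]
width: 11.2
gripper_force: 58.7
```

Run:
```python
from m import *
p,R=show()
a=shot('top','t7.png');b=shot('side','s7.png')
H=p+[86.7,-5,157.5+5];print('H',H,proj(a,H),proj(b,H))
print(ctrl.recognise(a,'hook')[:3],ctrl.recognise(b,'hook')[:3])
def c(im,x,y,w,h,k):return cv2.resize(im[y:y+h,x:x+w],None,fx=k,fy=k,interpolation=cv2.INTER_CUBIC)
o=np.hstack([c(cv2.imread('pics/t7.png'),215,120,110,150,3.6),c(cv2.imread('pics/s7.png'),300,120,110,150,3.6)]);cv2.imwrite('pics/c7.png',o)
```

```text
t 20.4 p [490.7  84.7 153.2] rpy [-3.141  0.257  3.079] F [-0.4  0.1 -4.9] w 11.2 gf 58.7
H [577.41595111  79.67880239 315.67325913] [np.float64(285.66304551409274), np.float64(186.56790080237593)] [np.float64(367.25005570547563), np.float64(154.06819918623916)]
[{'centre': [435.1, 333.0], 'score': 0.77}, {'centre': [289.6, 203.1], 'score': 0.57}, {'centre': [377.5, 148.7], 'score': 0.4}] [{'centre': [323.6, 441.6], 'score': 0.71}, {'centre': [364.3, 217.0], 'score': 0.71}]
```

View pics/c7.png

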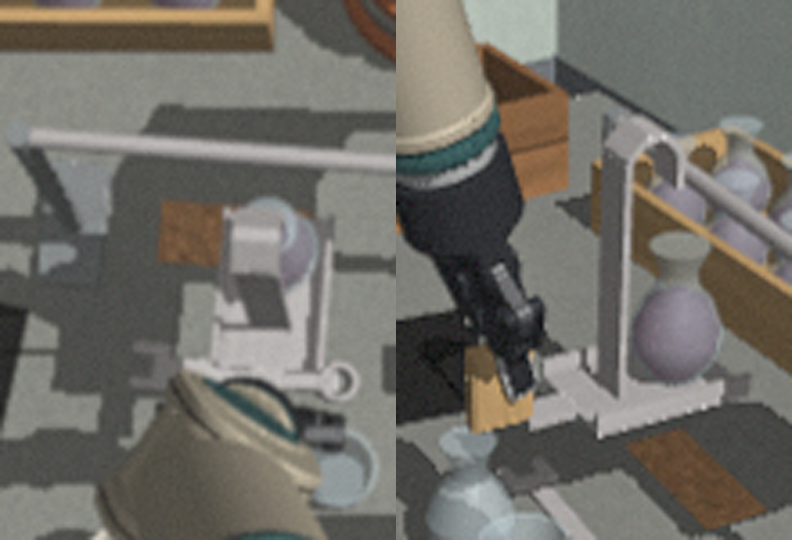

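The top view puts the hook at (285,187) and the prediction was (285.7,186.6), so the hook offset from the TCP is confirmed. Next come the forward move over the bar and the descent.

Run:
```python
from m import *
p,R=show()
print((R.inv().apply([76.6,0,0])/150).round(3),'down 10mm',(R.inv().apply([0,0,-10])/150).round(4), 'rail -10',(R.inv().apply([-.615,-9.98,0])/150).round(4))
```

```text
t 20.6 p [491.3  86.5 153.7] rpy [3.142 0.259 3.082] F [ 0.4  0.3 -5. ] w 10.9 gf 58.7
[-0.493  0.031  0.13 ] down 10mm [ 0.0171 -0.      0.0644] rail -10 [ 0.0001 -0.0667 -0.    ]
```

Call:
step_arm(
  series=[
    [[0,0,0,-0.05,0.003,0.013,1],[0,0,0,-0.09,0.006,0.024,1],[0,0,0,-0.09,0.006,0.024,1],[0,0,0,-0.09,0.006,0.024,1],[0,0,0,-0.09,0.006,0.024,1],[0,0,0,-0.08,0.004,0.021,1],[0,0,0,0,0,0,1],[0,0,0,0,0,0,1]],
  ],
)

```text
clock: 21.45
eef_pos: [567.5, 85.6, 153.5]
tool_rot: [-3.141, 0.258, 3.08]
force: [-0.5, -0.3, -5.2]
width: 11.2
gripper_force: 58.7
```

Call:
step_arm(
  series=[
    [[0,0,0,0.017,0,0.065,1],[0,0,0,0.017,0,0.065,1],[0,0,0,0.017,0,0.065,1],[0,0,0,0.017,0,0.065,1],[0,0,0,0,0,0,1]],
  ],
)

```text
clock: 21.95
eef_pos: [566.6, 85.5, 111.6]
tool_rot: [-3.14, 0.256, 3.081]
force: [-0.0, -0.5, -4.2]
width: 11.1
gripper_force: 58.7
```

Run:
```python
from m import *
p,R=show()
a=shot('top','t8.png');b=shot('side','s8.png')
H=p+[86.7,-5,157.5+5];print('H',H,proj(a,H),proj(b,H))
def c(im,x,y,w,h,k):return cv2.resize(im[y:y+h,x:x+w],None,fx=k,fy=k,interpolation=cv2.INTER_CUBIC)
o=np.hstack([c(cv2.imread('pics/t8.png'),240,120,80,100,5),c(cv2.imread('pics/s8.png'),350,120,80,100,5)]);cv2.imwrite('pics/c8.png',o)
```

```text
t 21.9 p [566.6  85.5 111.6] rpy [-3.14   0.256  3.081] F [-0.  -0.5 -4.2] w 11.1 gf 58.7
H [653.34418723  80.51899391 274.05974607] [np.float64(287.1320412547988), np.float64(159.63420855181812)] [np.float64(394.3280238075642), np.float64(163.77349692009443)]
```

View pics/c8.png

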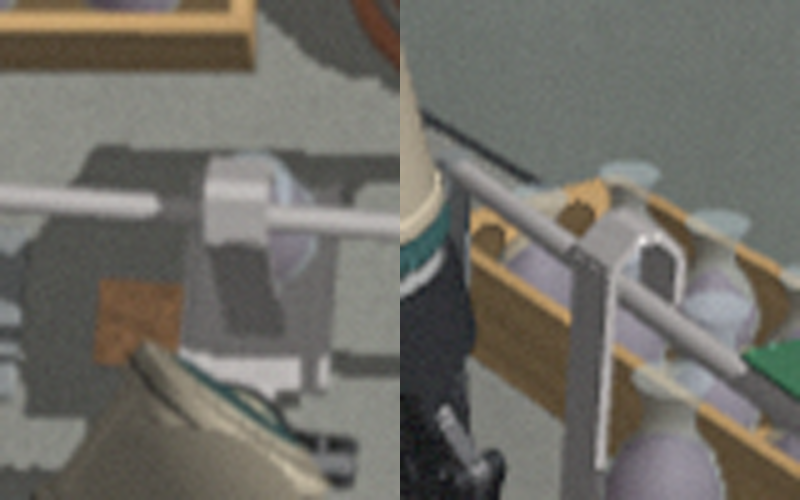

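The bar runs between the stem and the lip. That was my tenth picture, so from here I use numbers only. I lower it onto the bar.

Call:
step_arm(
  series=[
    [[0,0,0,0.015,0,0.06,1],[0,0,0,0.015,0,0.06,1],[0,0,0,0,0,0,1],[0,0,0,0,0,0,1]],
  ],
)

```text
clock: 22.45
eef_pos: [568.7, 85.8, 95.5]
tool_rot: [3.141, 0.26, 3.08]
force: [1.1, -0.4, -4.3]
width: 11.4
gripper_force: 58.7
```

Call:
step_arm(
  series=[
    [[0,0,0,0.003,0,0.013,1],[0,0,0,0,0,0,1],[0,0,0,0,0,0,1]],
  ],
)

```text
clock: 22.75
eef_pos: [568.6, 85.6, 93.4]
tool_rot: [3.141, 0.26, 3.08]
force: [0.6, -0.1, -4.4]
width: 11.5
gripper_force: 58.7
```

Call:
step_arm(
  series=[
    [[0,0,0,0.003,0,0.013,1],[0,0,0,0,0,0,1],[0,0,0,0,0,0,1]],
  ],
)

```text
clock: 23.05
eef_pos: [568.4, 85.7, 91.0]
tool_rot: [3.142, 0.259, 3.08]
force: [-0.6, 0.4, -3.3]
width: 11.2
gripper_force: 58.7
```

Call:
step_arm(
  series=[
    [[0,0,0,0.003,0,0.01,1],[0,0,0,0,0,0,1],[0,0,0,0,0,0,1]],
  ],
)

```text
clock: 23.35
eef_pos: [568.5, 85.7, 89.6]
tool_rot: [3.141, 0.259, 3.08]
force: [-1.7, 0.1, -2.0]
width: 11.2
gripper_force: 59.2
```

Call:
step_arm(
  series=[
    [[0,0,0,0.003,0,0.01,1],[0,0,0,0,0,0,1],[0,0,0,0,0,0,1]],
  ],
)

```text
clock: 23.65
eef_pos: [569.1, 85.9, 88.6]
tool_rot: [3.141, 0.261, 3.08]
force: [-1.7, -0.5, 3.0]
width: 10.9
gripper_force: 59.8
```

Contact at TCP z 89, with force moving onto the rail. I lift 2 mm to relieve friction, and refine the pointer position by fitting its box to the first pictures.

Call:
step_arm(
  series=[
    [[0,0,0,-0.003,0,-0.012,1],[0,0,0,0,0,0,1],[0,0,0,0,0,0,1]],
  ],
)

```text
clock: 23.95
eef_pos: [567.9, 85.6, 89.4]
tool_rot: [-3.141, 0.258, 3.08]
force: [-1.4, 0.0, -3.2]
width: 11.5
gripper_force: 59.0
```

```bash
cat > fin.py <<'E'
from m import *
import itertools
p=shot('top');q=shot('side');show()
views=[(p,'top0.png',(335,128,75,50)),(q,'side0.png',(425,165,60,50))]
segs=[]
for c,f,(x,y,w,h) in views:
    im=cv2.imread('pics/'+f).astype(int);b,g,r=im[...,0],im[...,1],im[...,2]
    m=(abs(g-r)<16)&(abs(g-b)<20)&(g<115);z=np.zeros_like(m);z[y:y+h,x:x+w]=m[y:y+h,x:x+w]
    z=cv2.morphologyEx(z.astype(np.uint8),cv2.MORPH_OPEN,np.ones((2,2)))
    n,l,st,ce=cv2.connectedComponentsWithStats(z); i=[k for k in range(1,n) if st[k][4]>30];print(f,[(st[k].tolist(),ce[k].round(1)) for k in i])
    # component nearest expected fin centre
    e=proj(c,(660,-101,285));k=min(i,key=lambda k:np.hypot(*(ce[k]-e)));segs.append(((l==k)*1,c,(x,y,w,h)))
def cost(x0,y0,z0,yaw=-.063):
    tot=0;c,s=np.cos(yaw),np.sin(yaw)
    for m,cam,(x,y,w,h) in segs:
        P=[]
        for u,v,t in itertools.product((0,56),(-2.5,2.5),(0,34)):
            P.append(proj(cam,(x0+c*u-s*v,y0+s*u+c*v,z0+t)))
        hull=cv2.convexHull(((np.array(P)-[x,y]+.5)*8).astype(np.int32))
        a=np.zeros((h*8,w*8),np.float32);cv2.fillConvexPoly(a,hull,1);a=cv2.resize(a,(w,h),interpolation=cv2.INTER_AREA)
        tot+=abs(a-m[y:y+h,x:x+w]).sum()/m.sum()
    return tot
r=sorted((cost(x,y,z),x,y,z) for x in range(618,652,3) for y in range(-114,-88) for z in(264,267,270,273,276))
for k in r[:8]:print(k)
x0,y0=r[0][1:3];yaw=-.063
# where the fin plane crosses the bar
for e in r[:5]:
    xb=648.9+(e[2]+3.6)*.0615; print('at bar y',e[2]+(xb-e[1])*np.tan(yaw), xb)
E
python3 fin.py
```

```text
t 24.1 p [567.9  85.6  89.4] rpy [-3.141  0.258  3.08 ] F [-0.8  0.1 -2.2] w 11.5 gf 59.0
top0.png [([336, 141, 7, 23, 130], array([338.4, 151.7])), ([361, 143, 9, 25, 165], array([365.4, 155.5]))]
side0.png [([436, 167, 8, 8, 43], array([439.3, 170.7])), ([474, 171, 7, 9, 31], array([476.4, 174.2])), ([426, 179, 9, 10, 46], array([429.3, 183.3])), ([441, 179, 28, 23, 451], array([455.1, 189.9])), ([426, 199, 24, 17, 174], array([435. , 208.1]))]
(np.float64(0.8015266999260902), 639, -105, 270)
(np.float64(0.804619364375462), 639, -105, 267)
(np.float64(0.8052891722099039), 639, -106, 267)
(np.float64(0.8083102365114561), 639, -104, 267)
(np.float64(0.8130450849963046), 639, -106, 270)
(np.float64(0.8216578898743533), 636, -106, 270)
(np.float64(0.8268500554323726), 639, -104, 270)
(np.float64(0.8282566518847007), 636, -107, 270)
at bar y -105.23113156800633 642.6639
at bar y -105.23113156800633 642.6639
at bar y -106.22725193389175 642.6024
at bar y -104.2350112021209 642.7253999999999
at bar y -106.22725193389175 642.6024
```

Call:
step_arm(
  series=[
    [[0,0,0,-0.003,0,-0.01,1],[0,0,0,0,-0.05,0,1],[0,0,0,0,-0.1,0,1],[0,0,0,0,-0.12,0,1],[0,0,0,0,-0.12,0,1],[0,0,0,0,-0.12,0,1],[0,0,0,0,-0.09,0,1],[0,0,0,0,0,0,1],[0,0,0,0,0,0,1]],
  ],
)

```text
clock: 24.95
eef_pos: [562.9, -4.6, 91.3]
tool_rot: [3.141, 0.259, 3.079]
force: [-0.5, 0.5, -4.1]
width: 11.4
gripper_force: 58.8
```

```bash
cat >> fin.py <<'E'
print('--- centroid fit')
from scipy.optimize import least_squares
def cen(cam,x0,y0,z0,yaw=-.063):
    c,s=np.cos(yaw),np.sin(yaw)
    P=np.array([proj(cam,(x0+c*u-s*v,y0+s*u+c*v,z0+t)) for u,v,t in itertools.product((0,56),(-2.5,2.5),(0,34))],np.float32)
    M=cv2.moments(cv2.convexHull(P));return np.array([M['m10'],M['m01']])/M['m00']
obs=[np.argwhere(m).mean(0)[::-1] for m,_,_ in segs]
for z0 in(266,268,272):
    f=lambda v:np.concatenate([cen(c,v[0],v[1],z0)-o for (_,c,_),o in zip(segs,obs)])
    s=least_squares(f,[632,-101]);y=s.x[1]+(642.7-s.x[0])*-.063;print(z0,s.x.round(1),s.fun.round(1),'bar y',round(y,1))
E
python3 fin.py | sed -n '1p;/---/,$p'
python3 - <<'E'
from m import *
p,R=show();print('hook',p+[86.7,-5,157.5], 'hook vs rail x', 648.9+(p[1]-5+3.6)*.0615)
E
```

```text
t 25.1 p [563.1  -3.   91.4] rpy [3.14  0.26  3.081] F [-0.   0.7 -4.7] w 11.4 gf 58.8
--- centroid fit
266 [ 632. -101.] [-0.6  0.8 -4.4  1. ] bar y -101.7
268 [ 639.5 -101. ] [-0.5 -2.6 -1.5 -0.8] bar y -101.2
272 [ 635.  -101.3] [-0.3 -1.2 -2.9 -2. ] bar y -101.7
t 25.1 p [563.1  -3.   91.4] rpy [3.14  0.26  3.081] F [-0.   0.7 -4.7] w 11.4 gf 58.8
hook [649.80106481  -7.966764   248.92925759] hook vs rail x 648.6314440141751
```

The pointer's plane crosses the bar at y ≈ -102.5 and the hook is at y ≈ -8. I slide it 95 mm under the hood.

Call:
step_arm(
  series=[
    [[0,0,0,0,-0.04,0,1],[0,0,0,0,-0.08,0,1],[0,0,0,0,-0.09,0,1],[0,0,0,0,-0.09,0,1],[0,0,0,0,0,0,1]],
  ],
)

```text
clock: 25.55
eef_pos: [559.6, -51.8, 91.1]
tool_rot: [-3.139, 0.258, 3.077]
force: [-0.2, -0.7, -3.3]
width: 11.1
gripper_force: 58.8
```

Call:
step_arm(
  series=[
    [[0,0,0,0,-0.06,0,1],[0,0,0,0,-0.09,0,1],[0,0,0,0,-0.09,0,1],[0,0,0,0,-0.06,0,1],[0,0,0,0,-0.03,0,1],[0,0,0,0,0,0,1],[0,0,0,0,0,0,1]],
  ],
)

```text
clock: 26.25
eef_pos: [557.1, -98.2, 91.4]
tool_rot: [3.141, 0.259, 3.08]
force: [-0.6, -0.2, -4.3]
width: 11.2
gripper_force: 58.9
```

Run:
```python
from m import *
p,R=show();H=p+[86.7,-5,157.5];print('hook',H,'rail x',648.9+(H[1]+3.6)*.0615)
b=shot('side','s9.png')
for k in('hook','carrier','pointer','tab'):print(k,ctrl.recognise(b,k)[:2])
T=p+[-13,0,34];print(proj(b,H),'carrier mid',proj(b,H-[0,0,120]),'tab',proj(b,H+[-100,6,-123]))
```

```text
t 26.2 p [557.1 -98.2  91.4] rpy [3.141 0.259 3.08 ] F [-0.6 -0.2 -4.3] w 11.2 gf 58.9
hook [ 643.78144657 -103.24257602  248.89735266] rail x 642.771981574843
hook [{'centre': [324.5, 441.1], 'score': 0.74}, {'centre': [435.2, 269.9], 'score': 0.69}]
carrier [{'centre': [324.1, 441.0], 'score': 0.92}, {'centre': [434.2, 272.3], 'score': 0.79}]
pointer [{'centre': [456.2, 187.8], 'score': 0.58}]
tab [{'centre': [438.2, 271.3], 'score': 0.72}, {'centre': [323.7, 444.0], 'score': 0.56}]
[np.float64(442.9377068144744), np.float64(207.80306403536986)] carrier mid [np.float64(437.1360539930868), np.float64(255.88260973164677)] tab [np.float64(398.05265665203046), np.float64(269.77947790164194)]
```

Call:
step_arm(
  series=[
    [[0,0,0,0.003,0,0.01,1],[0,0,0,0,0,0,1],[0,0,0,0,0,0,1]],
  ],
)

```text
clock: 26.8
eef_pos: [557.6, -98.1, 90.2]
tool_rot: [3.141, 0.26, 3.081]
force: [-1.9, -0.1, 1.2]
width: 11.7
gripper_force: 59.6
```

Call:
step_arm(
  series=[
    [[0,0,0,0.002,0,0.006,1],[0,0,0,0,0,0,1],[0,0,0,0,0,0,1]],
  ],
)

```text
clock: 27.1
eef_pos: [557.6, -98.2, 89.3]
tool_rot: [3.141, 0.261, 3.081]
force: [-2.2, 0.4, 3.2]
width: 11.2
gripper_force: 60.0
```

Call:
step_arm(
  series=[
    [[0,0,0,-0.001,0,-0.004,1],[0,0,0,0,0,0,1],[0,0,0,0,0,0,0.85],[0,0,0,0,0,0,0.75],[0,0,0,0,0,0,0.65],[0,0,0,0,0,0,0.55],[0,0,0,0,0,0,0.4],[0,0,0,0,0,0,0.3],[0,0,0,0,0,0,0.3],[0,0,0,0,0,0,0.3]],
  ],
)

```text
clock: 28.1
eef_pos: [557.0, -98.5, 89.5]
tool_rot: [3.142, 0.259, 3.08]
force: [-0.5, 1.3, -0.2]
width: 59.8
gripper_force: 0.0
```

Run:
```python
from m import *
p,R=show();print((R.inv().apply([-90,5.5,0])/150).round(3))
b=shot('side','s10.png')
for k in('hook','carrier','tab'):print(k,ctrl.recognise(b,k)[:3])
im=cv2.imread('pics/s10.png').astype(int);im0=cv2.imread('pics/s9.png').astype(int)
d=(abs(im-im0).max(2)>40).astype(np.uint8);d=cv2.morphologyEx(d,cv2.MORPH_OPEN,np.ones((2,2)));print('changed px right of gripper',[(x.tolist()) for x in cv2.connectedComponentsWithStats(d)[2][1:] if x[4]>10])
```

```text
t 28.1 p [557.  -98.5  89.5] rpy [3.142 0.259 3.08 ] F [-0.5  1.3 -0.2] w 59.8 gf 0.0
[ 0.581 -0.    -0.154]
hook [{'centre': [436.2, 269.0], 'score': 0.88}, {'centre': [322.7, 441.7], 'score': 0.76}]
carrier [{'centre': [433.7, 269.6], 'score': 0.94}, {'centre': [325.0, 439.9], 'score': 0.72}, {'centre': [455.1, 187.9], 'score': 0.67}]
tab [{'centre': [323.4, 442.7], 'score': 0.96}, {'centre': [436.7, 274.0], 'score': 0.67}]
changed px right of gripper [[352, 11, 4, 4, 11], [337, 16, 13, 9, 31], [354, 19, 8, 7, 23], [395, 223, 6, 4, 13], [379, 248, 4, 7, 15], [392, 267, 31, 27, 300]]
```

Released, and the carrier stayed still. I retreat straight back, then check.

Call:
step_arm(
  series=[
    [[0,0,0,0.06,0,-0.016,0.3],[0,0,0,0.104,0,-0.028,0.3],[0,0,0,0.104,0,-0.028,0.3],[0,0,0,0.104,0,-0.028,0.3],[0,0,0,0.104,0,-0.028,0.3],[0,0,0,0.104,0,-0.028,0.3],[0,0,0,0,0,-0.1,0.3],[0,0,0,0,0,-0.2,0.3],[0,0,0,0,0,-0.2,0.3],[0,0,0,0,0,0,0.3],[0,0,0,0,0,0,0.3]],
  ],
)

```text
clock: 29.4
eef_pos: [452.2, -93.9, 150.1]
tool_rot: [-3.138, 0.262, 3.079]
force: [0.2, -0.0, -0.6]
width: 59.6
gripper_force: 0.0
```

Run:
```python
from m import *
import time
p,R=show()
fs=[]
for i in range(12):
    b=shot('side','s11.png' if i==0 else 's12.png');fs.append(b['img'][185:330,395:480].astype(int))
a=shot('top','t12.png')
print('frame diffs',[round(abs(f-fs[0]).mean(),2) for f in fs[1:]])
for k in('hook','carrier','tab'):print(k,ctrl.recognise(b,k)[:3],ctrl.recognise(a,k)[:3])
# tab colour blob in side view
h=cv2.cvtColor(b['img'],cv2.COLOR_RGB2HSV);m=cv2.inRange(h,(8,70,90),(25,255,255));m[:, :370]=0;m[:,450:]=0;m[:230]=0;m[300:]=0
n,l,st,ce=cv2.connectedComponentsWithStats(m);i=1+st[1:,4].argmax();print('tab blob',st[i],ce[i])
T=np.array([643,-102.5,60])+Ro.from_euler('z',-.063).apply([-100,0,32]);print('exp tab centre',T,proj(b,T))
for k in('tumbler','blank','spanner','oil','pot','wheel','brush'):print(k,[r['centre'] for r in ctrl.recognise(b,k)[:1]])
show()
```

```text
t 29.4 p [452.2 -93.9 150.1] rpy [-3.138  0.262  3.079] F [ 0.2 -0.  -0.6] w 59.6 gf 0.0
frame diffs [np.float64(2.29), np.float64(2.3), np.float64(2.31), np.float64(2.3), np.float64(2.33), np.float64(2.29), np.float64(2.28), np.float64(2.31), np.float64(2.29), np.float64(2.29), np.float64(2.29)]
hook [{'centre': [435.1, 270.8], 'score': 0.96}, {'centre': [325.3, 442.1], 'score': 0.87}, {'centre': [397.7, 312.4], 'score': 0.66}] [{'centre': [355.3, 192.0], 'score': 0.76}, {'centre': [453.7, 321.3], 'score': 0.48}]
carrier [{'centre': [431.8, 270.7], 'score': 0.89}, {'centre': [323.2, 440.5], 'score': 0.59}, {'centre': [480.3, 271.9], 'score': 0.27}] [{'centre': [356.2, 192.5], 'score': 0.9}, {'centre': [454.9, 318.4], 'score': 0.5}, {'centre': [250.5, 281.9], 'score': 0.31}]
tab [{'centre': [324.7, 443.2], 'score': 0.79}, {'centre': [335.9, 273.9], 'score': 0.31}] [{'centre': [357.7, 189.6], 'score': 0.75}, {'centre': [449.0, 321.1], 'score': 0.68}]
tab blob [389 267  20  30 447] [398.02237136 281.36912752]
exp tab centre [543.19838437 -96.20416662  92.        ] [np.float64(396.66993436221867), np.float64(282.3086727775044)]
tumbler [[336.1, 274.8]]
blank [[321.1, 255.5]]
spanner [[348.5, 267.2]]
oil [[330.2, 304.7]]
pot [[276.1, 257.8]]
wheel [[369.6, 344.6]]
brush []
t 30.7 p [451.8 -93.4 149.7] rpy [-3.139  0.26   3.079] F [-0.4  0.2 -0.2] w 59.9 gf 0.0
```

```bash
python3 -c "
from cell import ctrl
print(ctrl.finish_job())"
```

```text
the job is handed in; nothing more can be done
None
```

I handed the job in at about 31 s: the carrier hung at rest and released from the rail under the hood, with its hook about 1 mm (±4 mm) from the pointer's plane and the bystanders I could check unmoved (the brush wasn't detected); no verdict came back.

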